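# Heft the cases and lay out the steel weight

## Task

One of the three identical closed cases holds the steel practice weight; the others hold hollow plastic dummies. Heft the cases one at a time, from the robot's left to its right, lifting each clear of the bench by a few centimetres and putting it back where it stood. Then open only the heavy one, lay its lid flat on the bench with the handle up, and set the weight down in the steel tray without dropping it, leaving the other two cases shut.

Things in the scene. Friction and masses are not known exactly. Their poses are not given: they have to be found in the camera images.
- case_left_center (a point): Centre, 30 mm up, of the left one (largest y) of three identical loose white cases in a row across y, about 165 mm apart: 150 (own x) x 60 (own y) x 60 mm high, walls and floor 4 mm, on the bench, long side roughly along world x. Heft it across its 60 mm width, by its sides. Shut and with its contents a dummy's case weighs about 0.24 kg, the heavy one 0.55 to 0.68 kg.
- case_middle_center (a point): Same point of the middle case. In every case, upright in the middle (3 mm play) between two low ribs 12 mm high, stands a weight or dummy of one shape: round foot 46 mm across, 26 mm high, with a round grip post 22 mm across, 22 mm high on it. The post spans 30 to 52 mm above the bench. Inside 142 x 52 mm: there is finger room only along own x.
- case_right_center (a point): Same point of the right case (smallest y). The bench to its right, 140 to 220 mm farther to -y than its centre at x about 0.47, is free for a lid.
- lid_left_handle (a point): Centre of the grey handle of the left case's loose white lid (0.05 kg): plate 150 x 58 x 6 mm on the rim (60 to 66 mm above the bench), 5 mm locating lip below, upright bar on top 46 (own x) x 14 (own y) x 20 mm high. This point is half-way up the bar, 76 mm above the bench when shut, 21 mm when the lid lies on the bench on its lip. It lifts straight off.
- lid_middle_handle (a point): Same point of the middle case's lid, alike.
- lid_right_handle (a point): Same point of the right case's lid, alike.
- tray_floor (a point): Centre of the floor (upper face, 3 mm above the bench) of a shallow stainless tray fixed to the bench beyond the cases: outside 110 (own x) x 150 (own y) mm, rim 15 mm high, walls 3 mm.
Mind the look-alikes: they are no part of the job. Leave any blue, green or yellow look-alike of the part that bears case_right_center alone.

How it is judged (in metres and radians):
On the way, in this order (a step that is already met when the one before it is completed fails the run):
1. the left case has been lifted at least 15 mm clear of the bench (height (world z) of case_left_center above 0.045 m and horizontal distance between lid_left_handle and case_left_center below 0.015 m and distance between lid_left_handle and case_left_center below 0.056 m), for 0.2 s.
2. the middle case has been lifted at least 15 mm clear of the bench (height (world z) of case_middle_center above 0.045 m and horizontal distance between lid_middle_handle and case_middle_center below 0.015 m and distance between lid_middle_handle and case_middle_center below 0.056 m), for 0.2 s.
3. the right case has been lifted at least 15 mm clear of the bench (height (world z) of case_right_center above 0.045 m and horizontal distance between lid_right_handle and case_right_center below 0.015 m and distance between lid_right_handle and case_right_center below 0.056 m), for 0.2 s.
4. the weight has been set down on the tray's floor, not dropped: the tray bears it while the gripper is still around it (contact force between tray and anything else above 2 N and z of the grasp point in the frame of tray_floor below 0.08 m and horizontal distance between the grasp point and tray_floor below 0.09 m), for 0.05 s.
At the end, for the whole second after the job is handed in: Weight rests in the tray (over 2 N on it); the three cases stand upright (0.1 rad) within 50 mm of their starts; one lid lies flat on the bench, handle up (handle centre below 32 mm, 0.15 rad); the other two are shut (within 15 mm) (contact force between tray and anything else above 2 N and distance of each of case_left_center, case_middle_center, case_right_center from where it was at the start of the episode below 0.05 m and angle between each of case_left_center, case_middle_center, case_right_center's own z axis and vertical below 0.1 rad and ((distance between lid_left_handle and case_left_center above 0.08 m and (height (world z) of lid_left_handle below 0.032 m and angle between lid_left_handle's own z axis and vertical below 0.15 rad) and (horizontal distance between lid_middle_handle and case_middle_center below 0.015 m and distance between lid_middle_handle and case_middle_center below 0.056 m) and (horizontal distance between lid_right_handle and case_right_center below 0.015 m and distance between lid_right_handle and case_right_center below 0.056 m)) or (distance between lid_middle_handle and case_middle_center above 0.08 m and (height (world z) of lid_middle_handle below 0.032 m and angle between lid_middle_handle's own z axis and vertical below 0.15 rad) and (horizontal distance between lid_left_handle and case_left_center below 0.015 m and distance between lid_left_handle and case_left_center below 0.056 m) and (horizontal distance between lid_right_handle and case_right_center below 0.015 m and distance between lid_right_handle and case_right_center below 0.056 m)) or (distance between lid_right_handle and case_right_center above 0.08 m and (height (world z) of lid_right_handle below 0.032 m and angle between lid_right_handle's own z axis and vertical below 0.15 rad) and (horizontal distance between lid_left_handle and case_left_center below 0.015 m and distance between lid_left_handle and case_left_center below 0.056 m) and (horizontal distance between lid_middle_handle and case_middle_center below 0.015 m and distance between lid_middle_handle and case_middle_center below 0.056 m)))); the robot touches nothing.
It fails at once if two cases are open at once ((distance between lid_left_handle and case_left_center above 0.08 m and distance between lid_middle_handle and case_middle_center above 0.08 m) or (distance between lid_middle_handle and case_middle_center above 0.08 m and distance between lid_right_handle and case_right_center above 0.08 m) or (distance between lid_left_handle and case_left_center above 0.08 m and distance between lid_right_handle and case_right_center above 0.08 m)).
It also fails if it takes over 72 s, if anything falls off the work surface, if the arm or the gripper's body presses on something with over 40 N, if the wrist force passes 120 N, or if a joint passes its speed limit or range.

## Robot

A 6-joint arm with a two-finger parallel gripper is mounted at the origin on the work surface. World frame = base frame: x ahead of the robot, y to its left, z up, the work surface at z = 0. Lengths are in mm, angles in rad, forces in N, time in s.
With the tool pointing down it reaches from about 350 to 800 mm from the base axis. Payload 7.3 kg.
Tool frame: the origin (TCP) lies between the finger pads; the fingertips stand 17 mm ahead of it and the grasp point (between the pads) lies 2 mm behind it; z points along the fingers, y is the direction in which the jaws open and shut (so a half turn about z gives the same grasp; the last joint's range is limited). The gripper opens to 85 mm and grips with 20 to 120 N. Pads are 22 mm wide; open, the fingers measure 114 mm over their backs; the gripper's body (76 mm by 85 mm) begins 54 mm behind the grasp point. The pads swing forward as they close: fully open they stand 13 mm farther back than shut.
Start: joints at [-1.406, 0.342, 1.524, -0, 1.275, -0.146], TCP at [160.578, -499.858, 248.322] pointing down, gripper open.
Joint ranges: [-2.53, 2.53], [-0.77, 2.02], [0.04, 2.7], [-1, 4.14], [0.28, 2.66], [-3.11, 3.11]. Speed limits (rad/s): [2.57, 2.57, 3.14, 3.14, 3.14, 3.14].

## Interface

Orientations are given as a unit quaternion [x, y, z, w].
In Python, from cell import r gives the robot as it stands.
- The arm moves only by the tool play_rows, never from a script. Its argument "steps" is a list of rows, each a list of 7 numbers: the turn, a rotation vector about the tool's x, y, z normalised to -1 to 1, where 1 is 0.08 rad, then the shift along the tool's x, y, z normalised to -1 to 1, where 1 is 0.02 m, then the closure, from -1 (fully open) to 1 (shut). In form: [[ax, ay, az, tx, ty, tz, gripper], ...]. A call has 1 to 12 rows; each row shifts and turns the pose as measured when the row begins, along the tool's axes as they then stand; what a row does not reach is not made up. A row lasts 1/12 s, in which the tool goes at most 41.7 mm and 7.16 degrees, less where a joint would pass 70% of its speed; a pose out of reach is approached as far as the arm can. A call with a number of a shift or a turn outside -1 to 1 is refused whole. A call with a gripper value outside its range is refused whole. The fingers move at their own pace and stop on an object; "grip_force" is the grip in N (left out, the last holds). Time passes only in rows, so rows that do not move let the fingers close. It gives the time, the measured TCP pose, the force and the opening at its end, in the units of the state.
- r.get_obs(): the state, without advancing time (a new reading comes with each control period).
- r.camera(name): name is "scene" or "top"; returns (picture, depth): 384x512x3 uint8, blue, green, red; 384x512 float32, mm along the optical axis (not along the pixel's ray), 0 where there is no reading.
- r.camera_info(name): a dict with "fx", "fy", "cx", "cy" (pixels), "rvec" (rotation vector, rad) and "tvec" (3), from world to camera coordinates, as OpenCV has them. Camera axes: x right, y down, z forward; pixel columns grow to the right and rows downward; lengths in mm; the calibration is good to about 2 mm. A picture is of the moment at which its call begins. camera_info takes no time and is no camera call.
- r.sign_off(): hands the job in, once; it reports no verdict.
The state is a dict: "time": time; "q": joint angles; "dq": joint speeds; "joint_efforts": joint torques, N m; "eef_pos": TCP position; "ee_rot": TCP orientation; "ft_force": force on the tool from outside, world axes, zero at the start; "torque": the same for the moment, N m; "gripper_width": opening from 0.0 (shut) to 1.0 (fully open).
Only numpy, scipy, OpenCV 4.12 (cv2) and the standard library are available. Lean on these libraries where they do the work, as an engineer would, in place of code of your own. Each camera call takes 0.05 s, during which the arm holds its last target.

## Working session

There is one attempt and no reset: what is moved stays moved. The work goes in short steps, Python scripts to look and compute and a tool call to move; the robot and the scene stay as the last step left them, time stands still between calls to the robot, and variables do not carry over. Pictures are saved under pics/ and viewed, and the job is handed in when it is done.

Besides the shell and the picture viewer there is one more tool, called as name(argument=value, ...), one argument or row to a line, values as JSON. play_rows: Moves the arm, as the interface text tells. Scaled input: -1 to 1 covers 0.02 m each way for a shift and 0.08 rad each way for a turn. Its arguments: {"type":"object","properties":{"steps":{"type":"array"},"grip_force":{"type":"number"}},"required":["steps"]}

```bash
mkdir -p pics; ls; cat > h.py <<'E'
import numpy as np,cv2
from cell import r
def P(cam,u,v,z=None,d=None):
    i=r.camera_info(cam);R=cv2.Rodrigues(np.array(i['rvec'],float))[0];t=np.array(i['tvec'],float).ravel()
    k=np.array([(u-i['cx'])/i['fx'],(v-i['cy'])/i['fy'],1.])
    o=-R.T@t;k=R.T@k
    if d is None:d=(z-o[2])/k[2]
    return o+k*d
E
python3 - <<'E'
from h import *
print(r.get_obs())
for n in('scene','top'):
    p,d=r.camera(n);cv2.imwrite(f'pics/{n}0.png',p);np.save(f'{n}0.npy',d);print(r.camera_info(n))
E
```

```text
pics
{'time': 0.0, 'q': array([-1.40599464e+00,  3.42756195e-01,  1.52505971e+00, -2.93587577e-05,
        1.27538709e+00, -1.46007833e-01]), 'dq': array([-1.16550838e-03, -6.47326511e-05, -3.71906069e-04,  1.80437620e-03,
        6.10185707e-05, -6.10582128e-04]), 'joint_efforts': array([ 2.29614139e-03, -4.33680224e+01, -2.46012872e+01, -2.93405492e-05,
        7.77832756e-03,  1.87186834e-05]), 'eef_pos': array([ 160.50495283, -499.45282891,  247.5936667 ]), 'ee_rot': array([ 9.87947980e-01,  1.54784175e-01, -2.16054321e-05, -8.04999724e-04]), 'ft_force': array([0.28864854, 0.44370385, 0.00878581]), 'torque': array([-0.0537627 ,  0.00571275, -0.05207287]), 'gripper_width': 1.0002743796718008}
{'fx': 473.1942041209082, 'fy': 473.1942041209082, 'cx': 247.8210987003303, 'cy': 190.40576410032574, 'rvec': array([ 1.73279945,  1.47243188, -0.81616052]), 'tvec': array([ -26.77936648, -240.25504789, 1743.99636491])}
{'fx': 455.55216273693657, 'fy': 455.55216273693657, 'cx': 256.86363426154173, 'cy': 195.3461994397901, 'rvec': array([ 2.16724146, -2.17549629,  0.06738153]), 'tvec': array([ -51.49493106,  551.78603421, 1180.2713377 ])}
```

View pics/scene0.png

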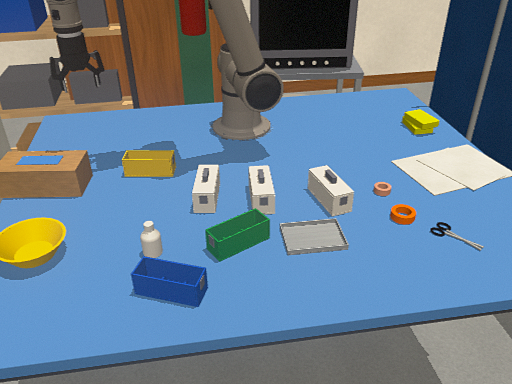

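View pics/top0.png

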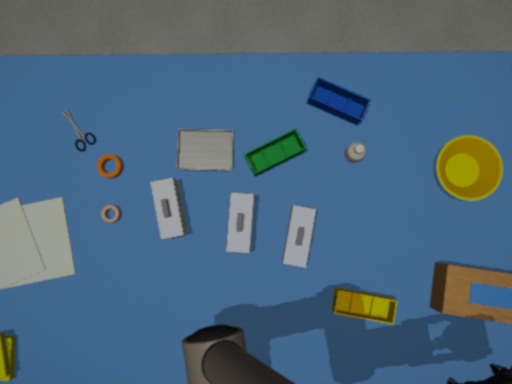

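The top picture shows the three white cases at about (167,208), (240,223) and (300,236), the tray at (206,150). I'll segment each lid plate by its height.

```bash
cat > seg.py <<'E'
from h import *
def world(d,n='top'):
    i=r.camera_info(n);R=cv2.Rodrigues(np.array(i['rvec'],float))[0];t=np.array(i['tvec'],float).ravel()
    v,u=np.mgrid[:384,:512];k=np.stack([(u-i['cx'])/i['fx']*d,(v-i['cy'])/i['fy']*d,d],-1)
    return (k-t)@R
def show(d,boxes,lo,hi):
    w=world(d)
    for (u0,v0,u1,v1) in boxes:
        s=w[v0:v1,u0:u1];m=(s[...,2]>lo)&(s[...,2]<hi)
        q=s[m];
        if len(q)<5: print('none');continue
        b=cv2.minAreaRect(q[:,:2].astype(np.float32));print(len(q),'c',np.round(b[0],1),'sz',np.round(b[1],1),'ang',round(b[2],1),'mean',q.mean(0).round(1))
E
python3 - <<'E'
from seg import *
d=np.load('top0.npy');B=[(145,170,190,245),(220,185,262,260),(278,200,322,273)]
show(d,B,50,95);show(d,B,71,95);show(d,[(172,122,240,178)],8,25)
w=world(d)
for u,v in((206,150),(200,260),(350,200),(167,195),(240,240),(240,222),(300,236),(167,208)):print(u,v,w[v,u].round(1))
p=cv2.imread('pics/top0.png')[115:280,140:335];cv2.imwrite('pics/c0.png',cv2.resize(p,None,fx=4,fy=3.6,interpolation=cv2.INTER_CUBIC))
E
```

```text
1422 c [516.7 177.1] sz [153.   61.3] ang 11.4 mean [515.9 174.9  66.6]
1410 c [479.7  -9.7] sz [ 60.2 151.7] ang 85.8 mean [479.3 -10.3  66.6]
1430 c [ 445.2 -159.9] sz [ 60.3 153.9] ang 79.6 mean [ 444.8 -159.1   66.4]
128 c [510.6 165.3] sz [93.3 46.7] ang 44.0 mean [515.7 175.5  83.3]
113 c [502.  -14.5] sz [36.  91.5] ang 71.6 mean [480.6 -10.1  84.3]
116 c [ 421.2 -158.5] sz [34.4 99.1] ang 69.3 mean [ 443.5 -159.    83.9]
291 c [676.7  87.8] sz [150.3 111.4] ang 88.3 mean [678.5  90.4  13.2]
206 150 [676.5  83.8   5.1]
200 260 [381.2  99.   -1.8]
350 200 [ 539.9 -302.8   -3. ]
167 195 [549.9 174.7  66.6]
240 240 [435.2 -11.5  66.7]
240 222 [480.2 -12.3  80.7]
300 236 [ 445.  -161.3   85.6]
167 208 [515.7 170.4  84.6]
```

View pics/c0.png

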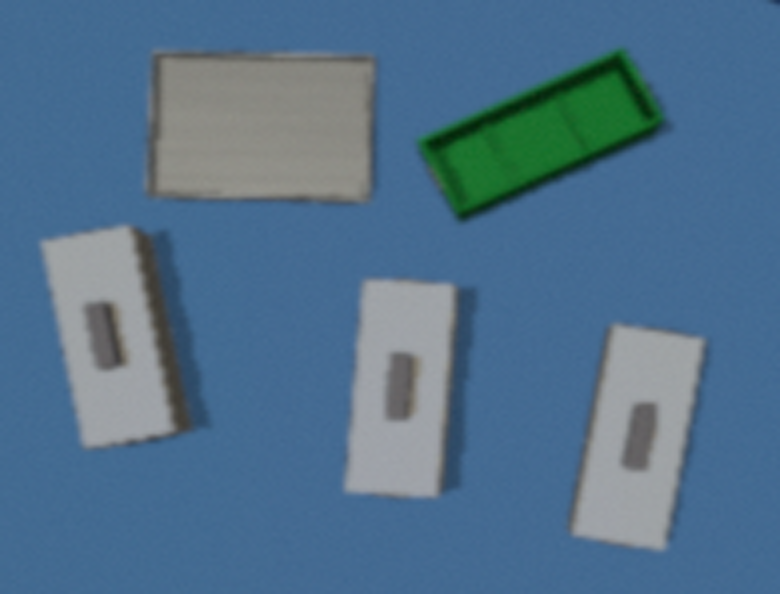

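```bash
python3 - <<'E'
from h import *
C={'L':[(42,241),(130,227),(178,434),(84,447)],'M':[(362,281),(457,286),(439,496),(346,492)],'R':[(611,323),(706,339),(665,549),(570,534)],'T':[(153,52),(375,57),(371,201),(148,197)]}
H={'L':[(86,303),(108,301),(124,365),(101,369)],'M':[(392,353),(415,355),(408,418),(386,418)],'R':[(635,403),(656,405),(645,470),(622,468)]}
for D,z in((C,66),(H,86)):
  for k,c in D.items():
    q=np.array([P('top',140+(x+.5)/4-.5,115+(y+.5)/3.6-.5,15 if k=='T' else z)[:2] for x,y in c])
    f=q[0]+q[1]-q[2]-q[3]
    print(k,q.mean(0).round(1),'len',(np.linalg.norm(f)/2).round(1),'wid',np.linalg.norm(q[0]+q[3]-q[1]-q[2]).round(1)/2,'yaw deg',np.degrees(np.arctan2(f[1],f[0])).round(2))
E
```

```text
L [516.3 175.1] len 149.4 wid 58.75 yaw deg 11.83
M [479.3 -11.2] len 148.1 wid 59.6 yaw deg -4.17
R [ 445.6 -160.6] len 149.1 wid 60.6 yaw deg -10.55
T [675.3  85.1] len 108.8 wid 149.55 yaw deg -1.24
L [516.8 173.1] len 46.4 wid 14.25 yaw deg 12.85
M [480.5 -11.8] len 44.3 wid 14.0 yaw deg -5.24
R [ 445.3 -160. ] len 45.2 wid 13.65 yaw deg -10.05
```

```bash
cat > go.py <<'E'
import sys
from h import *
from scipy.spatial.transform import Rotation as Ro
def st():
    o=r.get_obs();R=Ro.from_quat(o['ee_rot']);return o,R
if __name__=='__main__':
    x,y,z,a=map(float,sys.argv[1:5])
    o,R=st()
    T=Ro.from_euler('z',a,degrees=True)*Ro.from_euler('x',180,degrees=True)
    d=np.array([x,y,z])-o['eef_pos']
    print('t',o['time'],'pos',o['eef_pos'].round(1),'F',o['ft_force'].round(2),'w',round(float(o['gripper_width']),3))
    print('now rows: shift',(R.inv().apply(d)/20).round(2),'turn',((R.inv()*T).as_rotvec()/.08).round(2),'shift in target frame',(T.inv().apply(d)/20).round(2))
E
python3 go.py 516.5 175 248 11.8
```

```text
t 0.1 pos [ 160.5 -499.5  247.7] F [-0.09  0.2   0.17] w 1.001
now rows: shift [ 27.26 -26.67   0.03] turn [-0.02 -0.    1.31] shift in target frame [ 2.432e+01 -2.937e+01 -2.000e-02]
```

play_rows(
  steps=[
    [0,0,0.7,0.9,-0.9,0,-1],
    [0,0,0.6,0.9,-0.9,0,-1],
    [0,0,0,0.9,-0.9,0,-1],
    [0,0,0,0.9,-0.9,0,-1],
    [0,0,0,0.9,-0.9,0,-1],
    [0,0,0,0.9,-0.9,0,-1],
  ],
  grip_force=50,
)

```text
time: 0.6
eef_pos: [240.7, -367.6, 244.6]
ee_rot: [0.995, 0.097, -0.001, -0.003]
ft_force: [0.4, 0.8, 0.4]
gripper_width: 0.995
```

```bash
python3 go.py 516.5 175 248 11.8
```

```text
t 0.6 pos [ 240.7 -367.6  244.6] F [0.37 0.82 0.38] w 0.995
now rows: shift [ 18.76 -23.96  -0.06] turn [-0.07  0.02 -0.15] shift in target frame [ 19.05 -23.74  -0.17]
```

play_rows(
  steps=[
    [0,0,-0.1,0.8,-1,0,-1],
    [0,0,0,0.8,-1,0,-1],
    [0,0,0,0.8,-1,0,-1],
    [0,0,0,0.8,-1,0,-1],
    [0,0,0,0.8,-1,0,-1],
    [0,0,0,0.8,-1,0,-1],
    [0,0,0,0.8,-1,0,-1],
    [0,0,0,0.8,-1,0,-1],
    [0,0,0,0.8,-1,0,-1],
    [0,0,0,0.8,-1,0,-1],
    [0,0,0,0.8,-1,0,-1],
    [0,0,0,0.8,-1,0,-1],
  ],
)

```text
time: 1.6
eef_pos: [384.0, -77.9, 243.8]
ee_rot: [0.995, 0.1, -0.003, -0.005]
ft_force: [0.6, 0.1, 0.3]
gripper_width: 0.998
```

```bash
python3 go.py 516.5 175 130 11.8
```

```text
t 1.6 pos [384.  -77.9 243.8] F [0.6  0.09 0.28] w 0.998
now rows: shift [  9.03 -11.01   5.77] turn [-0.14  0.05 -0.07] shift in target frame [  9.07 -11.02   5.69]
```

play_rows(
  steps=[
    [-0.1,0,0,0.8,-1,0.2,-1],
    [0,0,0,0.8,-1,0.2,-1],
    [0,0,0,0.8,-1,0.3,-1],
    [0,0,0,0.8,-1,0.4,-1],
    [0,0,0,0.8,-1,0.5,-1],
    [0,0,0,0.8,-1,0.6,-1],
    [0,0,0,0.8,-1,0.6,-1],
    [0,0,0,0.8,-1,0.6,-1],
    [0,0,0,0.8,-1,0.6,-1],
    [0,0,0,0.8,-1,0.6,-1],
    [0,0,0,0.7,-0.8,0.6,-1],
  ],
)

```text
time: 2.52
eef_pos: [515.1, 183.8, 135.1]
ee_rot: [0.995, 0.101, -0.002, -0.001]
ft_force: [0.7, -0.5, -0.3]
gripper_width: 0.998
```

```bash
python3 go.py 516.5 175 130 11.8
```

```text
t 2.5167 pos [515.1 183.8 135.1] F [ 0.7  -0.51 -0.29] w 0.998
now rows: shift [-0.02  0.45  0.26] turn [-0.02  0.04 -0.05] shift in target frame [-0.02  0.45  0.26]
```

play_rows(
  steps=[
    [0,0,0,0,0.4,0,-1],
    [0,0,0,0,0,0,-1],
  ],
)

```text
time: 2.68
eef_pos: [516.3, 179.4, 131.1]
ee_rot: [0.995, 0.103, -0.004, -0.001]
ft_force: [0.6, -0.8, -0.2]
gripper_width: 1.0
```

```bash
python3 go.py 516.5 175 42 11.8
```

```text
t 2.6833 pos [516.3 179.4 131.1] F [ 0.58 -0.77 -0.23] w 1.0
now rows: shift [0.   0.23 4.45] turn [-0.03  0.1   0.01] shift in target frame [-0.04  0.22  4.46]
```

play_rows(
  steps=[
    [0,0.1,0,0,0.2,0.3,-1],
    [0,0,0,0,0.1,0.7,-1],
    [0,0,0,0,0,0.8,-1],
    [0,0,0,0,0,0.8,-1],
    [0,0,0,0,0,0.8,-1],
    [0,0,0,0,0,0.6,-1],
    [0,0,0,0,0,0.2,-1],
  ],
)

```text
time: 3.27
eef_pos: [517.2, 169.6, 47.2]
ee_rot: [0.995, 0.101, 0.001, -0.001]
ft_force: [-0.6, 0.1, 0.2]
gripper_width: 1.001
```

```bash
python3 go.py 516.5 175 42 11.8
```

```text
t 3.2667 pos [517.2 169.6  47.2] F [-0.58  0.07  0.19] w 1.001
now rows: shift [ 0.02 -0.27  0.26] turn [-0.02 -0.04 -0.04] shift in target frame [ 0.02 -0.27  0.26]
```

play_rows(
  steps=[
    [0,0,0,0,-0.25,0.2,-1],
    [0,0,0,0,0,0,-1],
  ],
)

```text
time: 3.43
eef_pos: [515.6, 173.6, 43.0]
ee_rot: [0.995, 0.1, 0.001, -0.001]
ft_force: [0.5, -0.1, 1.0]
gripper_width: 0.997
```

```bash
python3 go.py 516.5 175 42 11.8; python3 -c "
from h import *
p,d=r.camera('scene');cv2.imwrite('pics/s1.png',cv2.resize(p[120:260,180:380],None,fx=4,fy=4))"
```

```text
t 3.4333 pos [515.6 173.6  43. ] F [ 0.49 -0.12  1.05] w 0.997
now rows: shift [ 0.06 -0.06  0.05] turn [-0.02 -0.02 -0.07] shift in target frame [ 0.06 -0.06  0.05]
```

View pics/s1.png

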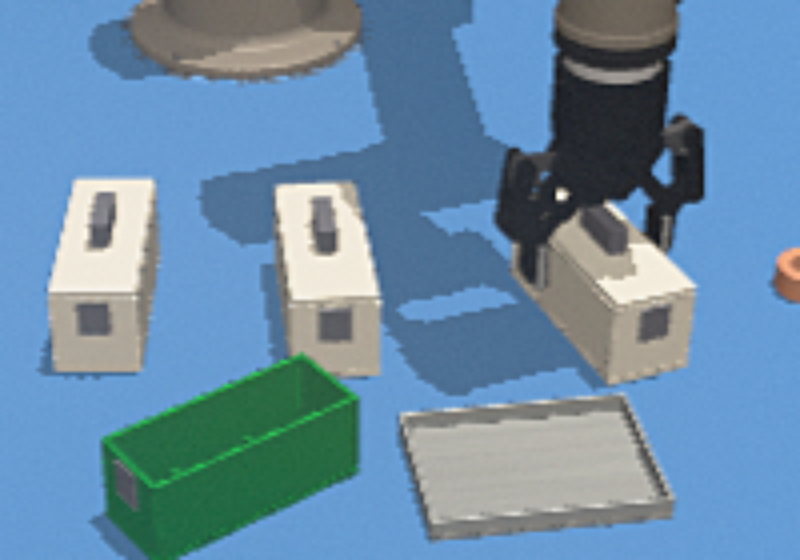

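The jaws straddle the left case, with one finger each side of it (crop ~540,250 and 660,230) and the handle under the body. I'll close the jaws.

play_rows(
  steps=[
    [0,0,0,0,0,0,1],
    [0,0,0,0,0,0,1],
    [0,0,0,0,0,0,1],
    [0,0,0,0,0,0,1],
    [0,0,0,0,0,0,1],
    [0,0,0,0,0,0,1],
  ],
)

```text
time: 3.98
eef_pos: [517.4, 173.9, 46.7]
ee_rot: [0.995, 0.1, 0.004, -0.001]
ft_force: [0.5, 0.3, -2.5]
gripper_width: 0.692
```

```bash
python3 go.py 516.5 175 42 11.8
```

```text
t 3.9833 pos [517.4 173.9  46.7] F [ 0.48  0.32 -2.47] w 0.692
now rows: shift [-0.03 -0.06  0.23] turn [-0.02 -0.09 -0.06] shift in target frame [-0.03 -0.06  0.23]
```

play_rows(
  steps=[
    [0,0,0,0,0,-0.3,1],
    [0,0,0,0,0,-0.5,1],
    [0,0,0,0,0,-0.5,1],
    [0,0,0,0,0,-0.2,1],
    [0,0,0,0,0,0,1],
    [0,0,0,0,0,0,1],
    [0,0,0,0,0,0,1],
    [0,0,0,0,0,0,1],
  ],
)

```text
time: 4.65
eef_pos: [517.3, 173.7, 80.7]
ee_rot: [0.995, 0.1, 0.004, -0.001]
ft_force: [-0.6, 0.5, -2.1]
gripper_width: 0.694
```

```bash
python3 go.py 516.5 175 42 11.8; python3 -c "
from seg import *
p,d=r.camera('scene');cv2.imwrite('pics/s2.png',cv2.resize(p[120:260,180:380],None,fx=4,fy=4))"; python3 go.py 516.5 175 42 11.8
```

```text
t 4.65 pos [517.3 173.7  80.7] F [-0.56  0.46 -2.11] w 0.694
now rows: shift [-0.04 -0.07  1.93] turn [-0.02 -0.1  -0.06] shift in target frame [-0.02 -0.07  1.93]
t 4.7 pos [517.2 173.7  80.6] F [ 0.77 -0.28 -1.92] w 0.696
now rows: shift [-0.04 -0.07  1.93] turn [-0.02 -0.1  -0.06] shift in target frame [-0.02 -0.07  1.93]
```

View pics/s2.png

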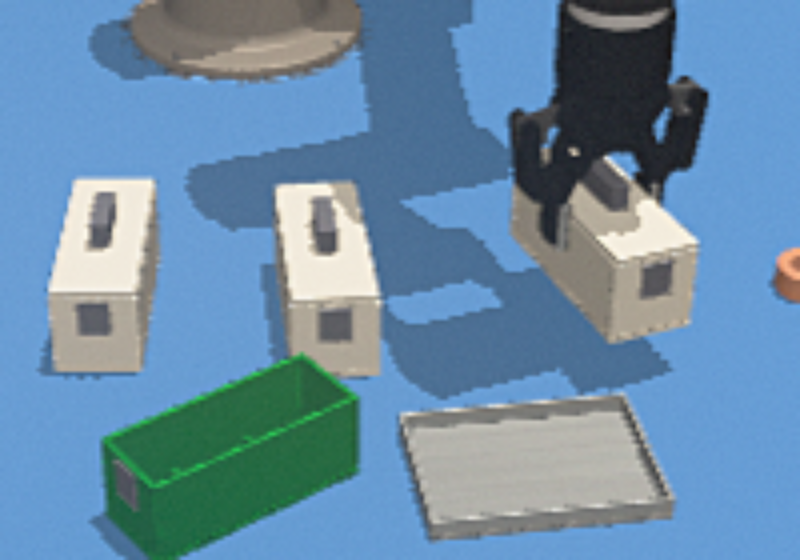

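Force −2.1 N ≈ 0.22 kg, so the left case is a dummy. I'll put it back.

play_rows(
  steps=[
    [0,0,0,0,0,0.3,1],
    [0,0,0,0,0,0.4,1],
    [0,0,0,0,0,0.4,1],
    [0,0,0,0,0,0.3,1],
    [0,0,0,0,0,0.1,1],
    [0,0,0,0,0,0,1],
  ],
)

```text
time: 5.2
eef_pos: [516.4, 173.5, 45.6]
ee_rot: [0.995, 0.1, 0.002, -0.001]
ft_force: [-2.0, -1.1, 8.7]
gripper_width: 0.694
```

play_rows(
  steps=[
    [0,0,0,0,0,0,-1],
    [0,0,0,0,0,0,-1],
    [0,0,0,0,0,0,-1],
    [0,0,0,0,0,0,-1],
    [0,0,0,0,0,0,-1],
  ],
)

```text
time: 5.62
eef_pos: [517.6, 173.7, 46.7]
ee_rot: [0.995, 0.1, 0.004, -0.001]
ft_force: [0.8, 0.4, -0.4]
gripper_width: 0.996
```

```bash
python3 go.py 516.5 175 150 11.8
```

```text
t 5.6167 pos [517.6 173.7  46.7] F [ 0.76  0.36 -0.4 ] w 0.996
now rows: shift [-0.   -0.08 -5.17] turn [-0.02 -0.09 -0.06] shift in target frame [-0.04 -0.07 -5.17]
```

play_rows(
  steps=[
    [0,0,0,0,0,-0.5,-1],
    [0,0,0,0,0,-1,-1],
    [0,0,0,0,0,-1,-1],
    [0,0,0,0,0,-1,-1],
    [0,-0.1,0.5,0,0.5,-0.5,-1],
    [0,0,0.6,0,1,0,-1],
    [0,0,0.6,0,1,0,-1],
    [0,0,0.6,0,1,0,-1],
    [0,0,0.6,0,1,0,-1],
    [0,0,0.6,0,1,0,-1],
  ],
)

```text
time: 6.45
eef_pos: [527.0, 64.2, 140.0]
ee_rot: [0.999, -0.042, 0.005, -0.001]
ft_force: [0.3, 0.0, 0.4]
gripper_width: 0.998
```

```bash
python3 go.py 480 -11.5 120 -4.5
```

```text
t 6.45 pos [527.   64.2 140. ] F [0.31 0.01 0.39] w 0.998
now rows: shift [-2.03  3.97  0.97] turn [-0.04 -0.11 -0.06] shift in target frame [-2.04  3.96  1.  ]
```

play_rows(
  steps=[
    [0,0,0,-0.4,0.9,0.2,-1],
    [0,-0.1,0,-0.6,0.9,0.2,-1],
    [0,0,0,-0.6,0.9,0.2,-1],
    [0,0,0,-0.4,0.6,0.2,-1],
    [0,0,0,0,0.2,0.1,-1],
    [0,0,0,0,0,0,-1],
  ],
)

```text
time: 6.95
eef_pos: [481.4, -8.7, 127.0]
ee_rot: [0.999, -0.045, 0.005, -0.001]
ft_force: [-1.0, 0.9, 0.2]
gripper_width: 0.998
```

```bash
python3 go.py 480 -11.5 42 -4.5; python3 -c "
from seg import *
p,d=r.camera('top');show(d,[(145,170,190,245),(278,200,322,273)],50,95)
cv2.imwrite('pics/t1.png',cv2.resize(p[115:280,140:335],None,fx=4,fy=3.6,interpolation=cv2.INTER_CUBIC))"
```

```text
t 6.95 pos [481.4  -8.7 127. ] F [-1.01  0.94  0.18] w 0.998
now rows: shift [-0.1   0.15  4.25] turn [-0.03 -0.13 -0.15] shift in target frame [-0.06  0.14  4.25]
1419 c [516.7 174.2] sz [153.8  60.5] ang 11.3 mean [516.2 172.6  66.7]
1432 c [ 445.1 -159.9] sz [ 60.3 153.6] ang 79.4 mean [ 444.8 -159.    66.6]
```

View pics/t1.png

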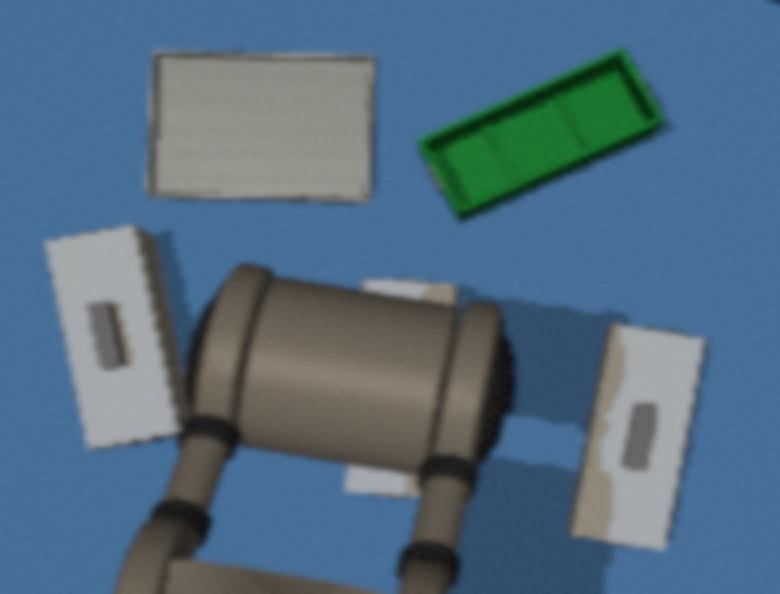

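The left case is shut and back within about 2 mm of its place (crop ~115,335). The arm hides the middle case, which it stands over. I'll descend onto that one.

play_rows(
  steps=[
    [0,-0.1,-0.1,0,0.1,0.3,-1],
    [0,0,0,0,0,0.7,-1],
    [0,0,0,0,0,0.8,-1],
    [0,0,0,0,0,0.8,-1],
    [0,0,0,0,0,0.7,-1],
    [0,0,0,0,0,0.5,-1],
    [0,0,0,0,0,0.1,-1],
    [0,0,0,0,0,0,-1],
  ],
)

```text
time: 7.67
eef_pos: [489.0, -5.8, 47.0]
ee_rot: [0.999, -0.036, 0.005, -0.001]
ft_force: [-0.9, 0.1, 1.0]
gripper_width: 0.999
```

```bash
python3 go.py 480 -11.5 42 -4.5
```

```text
t 7.6667 pos [489.   -5.8  47. ] F [-0.87  0.14  1.03] w 0.999
now rows: shift [-0.43  0.32  0.25] turn [-0.03 -0.12  0.08] shift in target frame [-0.43  0.32  0.25]
```

play_rows(
  steps=[
    [0,-0.1,0,-0.4,0.25,0.2,-1],
    [0,0,0.05,0,0,0,-1],
  ],
)

```text
time: 7.83
eef_pos: [480.9, -9.7, 43.0]
ee_rot: [0.999, -0.037, 0.001, -0.001]
ft_force: [0.7, -0.7, -0.4]
gripper_width: 1.003
```

```bash
python3 go.py 480 -11.5 42 -4.5
```

```text
t 7.8333 pos [480.9  -9.7  43. ] F [ 0.74 -0.73 -0.39] w 1.003
now rows: shift [-0.04  0.09  0.05] turn [-0.03 -0.02  0.06] shift in target frame [-0.04  0.09  0.05]
```

play_rows(
  steps=[
    [0,0,0,0,0.05,0,1],
    [0,0,0,0,0,0,1],
    [0,0,0,0,0,0,1],
    [0,0,0,0,0,0,1],
    [0,0,0,0,0,0,1],
    [0,0,0,0,0,0,1],
  ],
)

```text
time: 8.33
eef_pos: [480.9, -11.0, 44.3]
ee_rot: [0.999, -0.037, 0.001, -0.001]
ft_force: [0.2, 0.5, -2.2]
gripper_width: 0.691
```

play_rows(
  steps=[
    [0,0,0,0,0,-0.3,1],
    [0,0,0,0,0,-0.5,1],
    [0,0,0,0,0,-0.5,1],
    [0,0,0,0,0,-0.2,1],
    [0,0,0,0,0,0,1],
    [0,0,0,0,0,0,1],
    [0,0,0,0,0,0,1],
    [0,0,0,0,0,0,1],
  ],
)

```text
time: 9.0
eef_pos: [478.8, -10.8, 74.5]
ee_rot: [0.999, -0.037, -0.001, -0.002]
ft_force: [-0.2, 0.6, -5.5]
gripper_width: 0.695
```

```bash
python3 go.py 480 -11.5 42 -4.5; python3 -c "
from seg import *
p,d=r.camera('scene');cv2.imwrite('pics/s3.png',cv2.resize(p[120:260,180:380],None,fx=4,fy=4))"; python3 go.py 480 -11.5 42 -4.5
```

```text
t 9.0 pos [478.8 -10.8  74.5] F [-0.19  0.62 -5.49] w 0.695
now rows: shift [0.07 0.03 1.63] turn [-0.04  0.03  0.05] shift in target frame [0.06 0.03 1.63]
t 9.05 pos [478.7 -10.8  74.4] F [ 0.36  0.   -5.84] w 0.695
now rows: shift [0.07 0.03 1.62] turn [-0.04  0.04  0.05] shift in target frame [0.07 0.03 1.62]
```

View pics/s3.png

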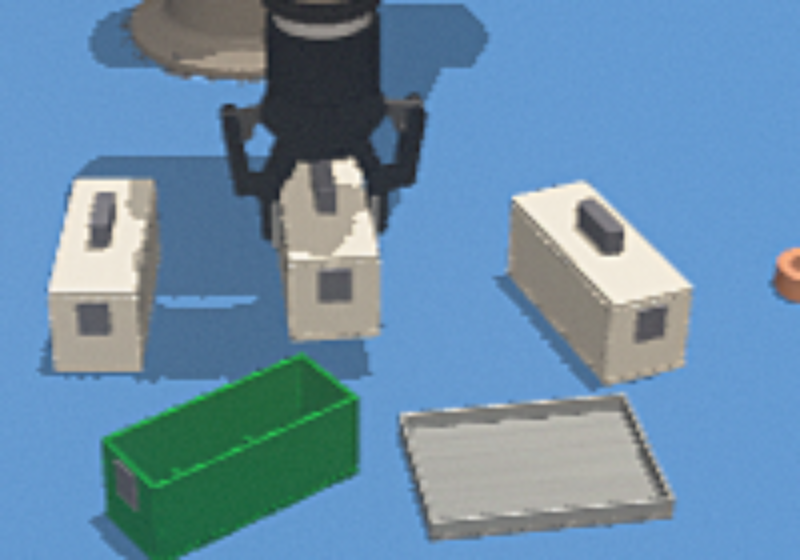

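The middle case is up, level and shut. At −5.6 N (≈0.57 kg) it's the heavy one. I'll lower it.

play_rows(
  steps=[
    [0,0,0,0,0,0.3,1],
    [0,0,0,0,0,0.4,1],
    [0,0,0,0,0,0.4,1],
    [0,0,0,0,0,0.2,1],
    [0,0,0,0,0,0.1,1],
    [0,0,0,0,0,0,1],
  ],
)

```text
time: 9.55
eef_pos: [478.4, -10.7, 44.5]
ee_rot: [0.999, -0.037, -0.002, -0.002]
ft_force: [-0.1, -0.9, -1.4]
gripper_width: 0.695
```

```bash
python3 go.py 480 -11.5 42 -4.5
```

```text
t 9.55 pos [478.4 -10.7  44.5] F [-0.12 -0.95 -1.42] w 0.695
now rows: shift [0.08 0.03 0.12] turn [-0.04  0.04  0.05] shift in target frame [0.08 0.03 0.12]
```

Supported by the bench (only −1.4 N left). I'll release, rise and move on to the right case.

play_rows(
  steps=[
    [0,0,0,0,0,0.05,1],
    [0,0,0,0,0,0,-1],
    [0,0,0,0,0,0,-1],
    [0,0,0,0,0,0,-1],
    [0,0,0,0,0,0,-1],
    [0,0,0,0,0,0,-1],
    [0,0,0,0,0,-0.5,-1],
    [0,0,0,0,0,-1,-1],
    [0,0,0,0,0,-1,-1],
    [0,0,0,0,0,-1,-1],
    [0,0,0,0,0,-0.4,-1],
  ],
)

```text
time: 10.47
eef_pos: [478.6, -11.0, 125.5]
ee_rot: [0.999, -0.037, -0.003, -0.002]
ft_force: [0.5, 0.1, 1.0]
gripper_width: 1.004
```

```bash
python3 go.py 445.3 -160 125 -10.5
```

```text
t 10.4667 pos [478.6 -11.  125.5] F [0.48 0.09 1.  ] w 1.004
now rows: shift [-1.1   7.55  0.01] turn [-0.03  0.07  1.36] shift in target frame [-0.28  7.63  0.02]
```

play_rows(
  steps=[
    [0,0,0.4,0,0.6,0,-1],
    [0,0,0.5,0,1,0,-1],
    [0,0,0.4,0,1,0,-1],
    [0,0,0,0,1,0,-1],
    [0,0,0,0,1,0,-1],
    [0,0,0,-0.1,1,0,-1],
    [0,0,0,-0.1,1,0,-1],
    [0,0,0,-0.1,0.7,0,-1],
    [0,0,0,0,0.2,0,-1],
    [0,0,0,0,0,0,-1],
  ],
)

```text
time: 11.3
eef_pos: [449.4, -163.8, 130.1]
ee_rot: [0.996, -0.091, 0.002, -0.001]
ft_force: [1.0, 0.1, -0.1]
gripper_width: 0.998
```

```bash
python3 go.py 445.3 -160 42 -10.5; python3 -c "
from seg import *
p,d=r.camera('top');show(d,[(145,170,190,245),(220,185,262,260)],50,95)"
```

```text
t 11.3 pos [ 449.4 -163.8  130.1] F [ 0.98  0.12 -0.15] w 0.998
now rows: shift [-0.25 -0.14  4.4 ] turn [-0.03 -0.04  0.02] shift in target frame [-0.24 -0.15  4.4 ]
1420 c [516.5 173.9] sz [153.5  59.5] ang 11.5 mean [515.7 172.6  66.4]
1406 c [476.8  -9.7] sz [ 60.  153.6] ang 85.6 mean [476.5 -10.1  66.6]
```

play_rows(
  steps=[
    [0,0,0,-0.2,-0.1,0.3,-1],
    [0,0,0,-0.1,0,0.7,-1],
    [0,0,0,-0.1,0,0.8,-1],
    [0,0,0,0,0,0.8,-1],
    [0,0,0,0,0,0.7,-1],
    [0,0,0,0,0,0.6,-1],
    [0,0,0,0,0,0.3,-1],
    [0,0,0,0,0,0,-1],
  ],
)

```text
time: 12.02
eef_pos: [442.0, -150.9, 41.3]
ee_rot: [0.996, -0.086, 0.002, -0.002]
ft_force: [-0.8, 0.2, -0.3]
gripper_width: 1.0
```

```bash
python3 go.py 445.3 -160 42 -10.5
```

```text
t 12.0167 pos [ 442.  -150.9   41.3] F [-0.81  0.22 -0.26] w 1.0
now rows: shift [ 0.24  0.42 -0.04] turn [-0.05 -0.04  0.13] shift in target frame [ 0.25  0.42 -0.04]
```

play_rows(
  steps=[
    [0,0,0.1,0.15,0.4,0,-1],
    [0,0,0,0,0,0,-1],
    [0,0,0,0,0,0,-1],
  ],
)

```text
time: 12.27
eef_pos: [444.1, -158.7, 41.8]
ee_rot: [0.996, -0.089, 0.002, -0.002]
ft_force: [-0.7, 0.0, -0.1]
gripper_width: 0.999
```

```bash
python3 go.py 445.3 -160 42 -10.5
```

```text
t 12.2667 pos [ 444.1 -158.7   41.8] F [-0.65  0.02 -0.1 ] w 0.999
now rows: shift [ 0.07  0.05 -0.01] turn [-0.05 -0.04  0.05] shift in target frame [ 0.07  0.05 -0.01]
```

play_rows(
  steps=[
    [0,0,0,0,0.05,0,1],
    [0,0,0,0,0,0,1],
    [0,0,0,0,0,0,1],
    [0,0,0,0,0,0,1],
    [0,0,0,0,0,0,1],
    [0,0,0,0,0,0,1],
  ],
)

```text
time: 12.77
eef_pos: [444.7, -160.7, 43.7]
ee_rot: [0.996, -0.09, 0.004, -0.001]
ft_force: [0.4, 0.5, -2.5]
gripper_width: 0.693
```

play_rows(
  steps=[
    [0,0,0,0,0,-0.3,1],
    [0,0,0,0,0,-0.5,1],
    [0,0,0,0,0,-0.5,1],
    [0,0,0,0,0,-0.2,1],
    [0,0,0,0,0,0,1],
    [0,0,0,0,0,0,1],
    [0,0,0,0,0,0,1],
    [0,0,0,0,0,0,1],
  ],
)

```text
time: 13.43
eef_pos: [443.3, -160.0, 74.7]
ee_rot: [0.996, -0.09, 0.002, -0.002]
ft_force: [-0.2, 0.6, -1.1]
gripper_width: 0.698
```

```bash
python3 go.py 445.3 -160 42 -10.5; python3 -c "
from seg import *
p,d=r.camera('scene');cv2.imwrite('pics/s4.png',cv2.resize(p[120:260,180:380],None,fx=4,fy=4))"; python3 go.py 480 -11.5 42 -4.5
```

```text
t 13.4333 pos [ 443.3 -160.    74.7] F [-0.18  0.62 -1.05] w 0.698
now rows: shift [ 0.09 -0.01  1.64] turn [-0.05 -0.05  0.04] shift in target frame [ 0.1  -0.02  1.64]
t 13.4833 pos [ 443.2 -160.    74.7] F [-0.96 -0.27 -2.35] w 0.691
now rows: shift [ 0.47 -7.63  1.66] turn [-0.05 -0.05 -1.27] shift in target frame [ 1.25 -7.55  1.63]
```

View pics/s4.png

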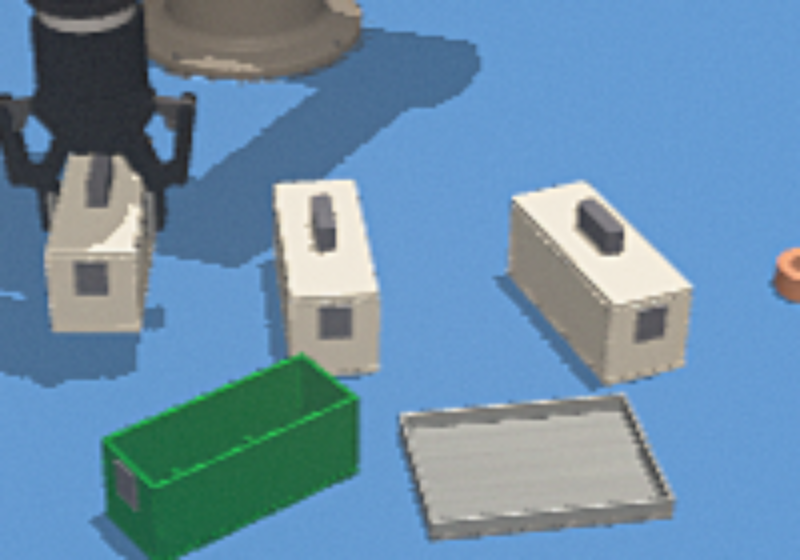

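The right case is up and shut at about −2 N, so it's a dummy. I'll put it back and rise.

play_rows(
  steps=[
    [0,0,0,0,0,0.3,1],
    [0,0,0,0,0,0.4,1],
    [0,0,0,0,0,0.4,1],
    [0,0,0,0,0,0.2,1],
    [0,0,0,0,0,0.1,1],
    [0,0,0,0,0,0,1],
  ],
)

```text
time: 13.98
eef_pos: [442.8, -159.6, 43.3]
ee_rot: [0.996, -0.09, 0.001, -0.002]
ft_force: [-3.7, 2.0, 14.9]
gripper_width: 0.695
```

```bash
python3 go.py 445 -160 42 -10.5
```

```text
t 13.9833 pos [ 442.8 -159.6   43.3] F [-3.69  2.   14.93] w 0.695
now rows: shift [0.11 0.   0.07] turn [-0.05 -0.02  0.04] shift in target frame [ 0.11 -0.    0.07]
```

play_rows(
  steps=[
    [0,0,0,0,0,0,-1],
    [0,0,0,0,0,0,-1],
    [0,0,0,0,0,0,-1],
    [0,0,0,0,0,0,-1],
    [0,0,0,0,0,0,-1],
    [0,0,0,0,0,-0.5,-1],
    [0,0,0,0,0,-1,-1],
    [0,0,0,0,0,-1,-1],
    [0,0,0,0,0,-1,-1],
    [0,0,0,0,0,-1,-1],
    [0,0,0,0,0,-0.5,-1],
  ],
)

```text
time: 14.9
eef_pos: [441.2, -159.3, 144.0]
ee_rot: [0.996, -0.09, -0.002, -0.004]
ft_force: [-0.1, 0.6, 0.1]
gripper_width: 1.0
```

```bash
python3 go.py 477.5 -10.5 145 -4.5;  python3 -c "
from seg import *
p,d=r.camera('top');show(d,[(220,185,262,260)],50,95)
cv2.imwrite('pics/t2.png',cv2.resize(p[175:275,190:330],None,fx=5,fy=5,interpolation=cv2.INTER_CUBIC))"
```

```text
t 14.9 pos [ 441.2 -159.3  144. ] F [-0.12  0.6   0.06] w 1.0
now rows: shift [ 0.45 -7.65 -0.  ] turn [-0.09  0.06 -1.27] shift in target frame [ 1.23 -7.56 -0.05]
1404 c [476.8  -9.5] sz [ 60.2 153.5] ang 85.6 mean [476.4 -10.1  66.6]
```

View pics/t2.png

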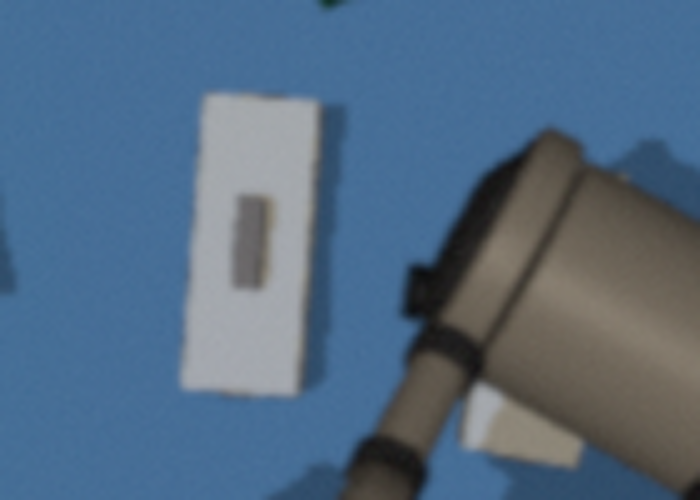

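```bash
python3 -c "
from seg import *
p,d=r.camera('scene');w=world(d,'scene');o=r.get_obs()['eef_pos'];print(o)
m=(np.hypot(w[...,0]-o[0],w[...,1]-o[1])<70)&(w[...,2]>93)&(w[...,2]<200)&(d>0)
z=np.sort(w[m][:,2]);print(len(z),z[:15].round(1))
cv2.imwrite('pics/s5.png',cv2.resize(p[60:210,150:330],None,fx=4,fy=4))"
```

```text
[ 441.45126038 -159.48310043  143.60697281]
320 [138.2 140.1 140.3 140.7 141.1 141.2 142.4 143.6 144.1 144.3 144.6 145.5
 145.6 145.7 146. ]
```

View pics/s5.png

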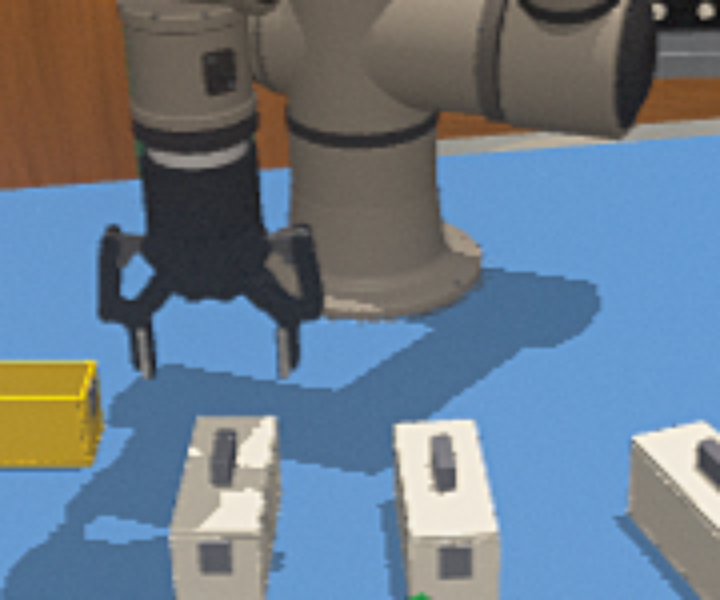

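play_rows(
  steps=[
    [0,0,-0.5,0,-0.6,0,-1],
    [0,0,-0.5,0.2,-1,0,-1],
    [0,0,-0.3,0.2,-1,0,-1],
    [0,0,0,0.2,-1,0,-1],
    [0,0,0,0.2,-1,0,-1],
    [0,0,0,0.2,-1,0,-1],
    [0,0,0,0.2,-0.9,0,-1],
    [0,0,0,0.1,-0.6,0,-1],
    [0,0,0,0,-0.1,0,-1],
    [0,0,0,0,0,0,-1],
  ],
)

```text
time: 15.83
eef_pos: [475.8, -4.5, 133.6]
ee_rot: [1.0, -0.027, -0.01, -0.006]
ft_force: [0.3, -0.2, 0.2]
gripper_width: 0.998
```

```bash
python3 go.py 477.5 -10.5 110 -4.5
```

```text
t 15.8333 pos [475.8  -4.5 133.6] F [ 0.32 -0.25  0.2 ] w 0.998
now rows: shift [0.13 0.31 1.18] turn [-0.14  0.26  0.3 ] shift in target frame [0.11 0.29 1.18]
```

play_rows(
  steps=[
    [-0.1,0.2,0.25,0.1,0.25,0.4,-1],
    [0,0,0,0,0,0.4,-1],
    [0,0,0,0,0,0.3,-1],
    [0,0,0,0,0,0,-1],
  ],
)

```text
time: 16.17
eef_pos: [475.5, -9.7, 108.3]
ee_rot: [0.999, -0.036, -0.004, -0.002]
ft_force: [-1.0, 0.4, -0.1]
gripper_width: 0.999
```

```bash
python3 go.py 477.5 -10.5 87 -4.5
```

```text
t 16.1667 pos [475.5  -9.7 108.3] F [-1.01  0.37 -0.13] w 0.999
now rows: shift [0.11 0.04 1.06] turn [-0.05  0.11  0.09] shift in target frame [0.1  0.03 1.06]
```

play_rows(
  steps=[
    [0,0.1,0.05,0.1,0,0.3,-1],
    [0,0,0,0,0,0.4,-1],
    [0,0,0,0,0,0.3,-1],
    [0,0,0,0,0,0,-1],
    [0,0,0,0,0,0,-1],
  ],
)

```text
time: 16.58
eef_pos: [477.2, -10.8, 85.5]
ee_rot: [0.999, -0.039, -0.001, -0.002]
ft_force: [0.8, -0.6, -0.5]
gripper_width: 0.999
```

```bash
python3 go.py 477.5 -10.5 87 -4.5
```

```text
t 16.5833 pos [477.2 -10.8  85.5] F [ 0.83 -0.62 -0.51] w 0.999
now rows: shift [ 0.01 -0.02 -0.07] turn [-0.05  0.02  0.02] shift in target frame [ 0.01 -0.02 -0.07]
```

play_rows(
  steps=[
    [0,0,0,0,0,-0.1,-1],
    [0,0,0,0,0,0,1],
    [0,0,0,0,0,0,1],
    [0,0,0,0,0,0,1],
    [0,0,0,0,0,0,1],
    [0,0,0,0,0,0,1],
    [0,0,0,0,0,0,1],
    [0,0,0,0,0,0,1],
    [0,0,0,0,0,0,1],
    [0,0,0,0,0,0,1],
    [0,0,0,0,0,0,1],
  ],
  grip_force=40,
)

```text
time: 17.5
eef_pos: [478.0, -10.8, 89.0]
ee_rot: [0.999, -0.038, 0.0, -0.002]
ft_force: [-0.7, 0.3, 0.2]
gripper_width: 0.151
```

```bash
python3 go.py 477.5 -10.5 87 -4.5;python3 -c "
from seg import *
p,d=r.camera('scene');cv2.imwrite('pics/s6.png',cv2.resize(p[80:230,180:360],None,fx=4,fy=4))"
```

```text
t 17.5 pos [478.  -10.8  89. ] F [-0.65  0.3   0.23] w 0.151
now rows: shift [-0.02 -0.01  0.1 ] turn [-0.05 -0.01  0.02] shift in target frame [-0.02 -0.02  0.1 ]
```

View pics/s6.png

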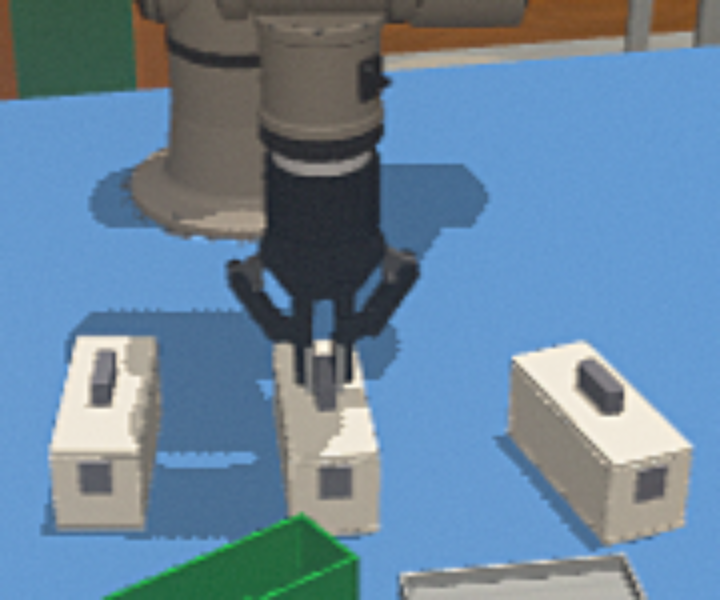

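The fingers hold the middle handle (crop ~322,375; opening about 13 mm against the 14 mm bar). I'll lift the lid.

play_rows(
  steps=[
    [0,0,0,0,0,-0.3,1],
    [0,0,0,0,0,-0.6,1],
    [0,0,0,0,0,-0.8,1],
    [0,0,0,0,0,-0.8,1],
    [0,0,0,0,0,-0.6,1],
    [0,0,0,0,0,-0.3,1],
    [0,0,0,0,0,0,1],
  ],
)

```text
time: 18.13
eef_pos: [477.0, -11.0, 160.8]
ee_rot: [0.999, -0.038, -0.001, -0.002]
ft_force: [-0.2, 0.4, -0.6]
gripper_width: 0.151
```

```bash
python3 go.py 475 -340 150 -10;python3 -c "
from seg import *
p,d=r.camera('scene');cv2.imwrite('pics/s7.png',cv2.resize(p[80:230,180:360],None,fx=4,fy=4))"
```

```text
t 18.1333 pos [477.  -11.  160.8] F [-0.17  0.42 -0.58] w 0.151
now rows: shift [ 1.16 16.41  0.47] turn [-0.05  0.04  1.22] shift in target frame [ 2.76 16.22  0.54]
```

View pics/s7.png

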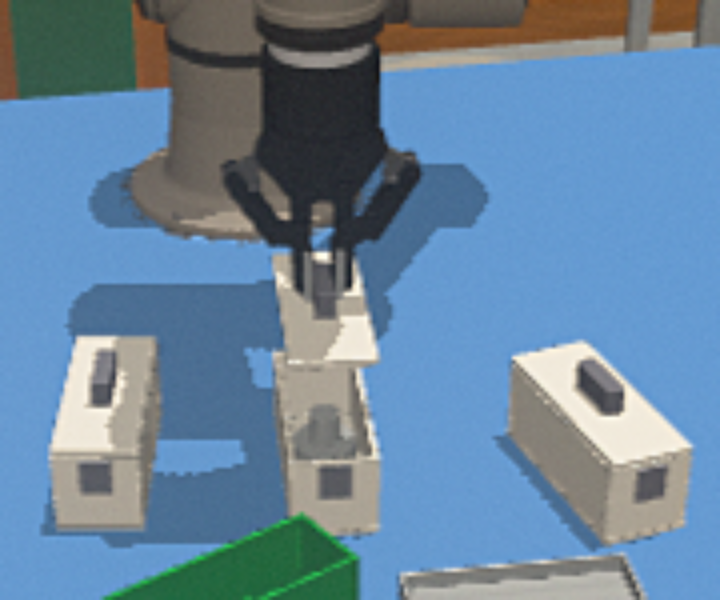

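The lid is off and level, and the steel weight shows in the middle case (crop ~325,430). I'll carry the lid to the right.

play_rows(
  steps=[
    [0,0,0.3,0,0.6,0,1],
    [0,0,0.3,0.1,1,0,1],
    [0,0,0.3,0.2,1,0,1],
    [0,0,0.3,0.2,1,0,1],
    [0,0,0,0.2,1,0,1],
    [0,0,0,0.2,1,0,1],
    [0,0,0,0.2,1,0,1],
    [0,0,0,0.2,1,0,1],
    [0,0,0,0.2,1,0,1],
    [0,0,0,0.2,1,0,1],
    [0,0,0,0.2,1,0,1],
    [0,0,0,0.2,1,0,1],
  ],
)

```text
time: 19.18
eef_pos: [476.5, -251.2, 147.5]
ee_rot: [0.996, -0.085, -0.01, -0.006]
ft_force: [-0.3, 0.2, -0.9]
gripper_width: 0.149
```

```bash
python3 go.py 475 -345 100 -10
```

```text
t 19.1833 pos [ 476.5 -251.2  147.5] F [-0.3   0.23 -0.85] w 0.149
now rows: shift [0.77 4.66 2.31] turn [-0.13  0.27  0.04] shift in target frame [0.74 4.63 2.38]
```

play_rows(
  steps=[
    [-0.1,0.1,0,0.2,1,0,1],
    [0,0.1,0,0.2,1,0.1,1],
    [0,0,0,0.2,0.9,0.4,1],
    [0,0,0,0,0.5,0.5,1],
    [0,0,0,0,0,0.5,1],
    [0,0,0,0,0,0.2,1],
    [0,0,0,0,0,0,1],
  ],
)

```text
time: 19.77
eef_pos: [472.9, -324.6, 103.4]
ee_rot: [0.996, -0.088, -0.007, -0.004]
ft_force: [-0.7, 0.5, -0.6]
gripper_width: 0.149
```

```bash
python3 go.py 475 -345 45 -10
```

```text
t 19.7667 pos [ 472.9 -324.6  103.4] F [-0.74  0.54 -0.56] w 0.149
now rows: shift [0.32 1.01 2.91] turn [-0.09  0.18 -0.02] shift in target frame [0.28 0.99 2.92]
```

play_rows(
  steps=[
    [-0.1,0.2,0,0.1,0.5,0,1],
    [0,0,0,0,0.4,0.3,1],
    [0,0,0,0,0,0.6,1],
    [0,0,0,0,0,0.6,1],
    [0,0,0,0,0,0.6,1],
    [0,0,0,0,0,0.4,1],
    [0,0,0,0,0,0.1,1],
    [0,0,0,0,0,0,1],
  ],
)

```text
time: 20.43
eef_pos: [473.3, -343.3, 50.0]
ee_rot: [0.996, -0.085, 0.003, 0.002]
ft_force: [0.2, 0.6, 0.0]
gripper_width: 0.15
```

```bash
python3 go.py 475 -345 34 -10
```

```text
t 20.4333 pos [ 473.3 -343.3   50. ] F [0.17 0.55 0.01] w 0.15
now rows: shift [0.09 0.07 0.8 ] turn [ 0.05 -0.09  0.05] shift in target frame [0.1  0.07 0.8 ]
```

play_rows(
  steps=[
    [0,-0.1,0,0,0,0.3,1],
    [0,0,0,0,0,0.3,1],
    [0,0,0,0,0,0.1,1],
    [0,0,0,0,0,0,1],
  ],
)

```text
time: 20.77
eef_pos: [474.3, -344.1, 36.3]
ee_rot: [0.996, -0.085, 0.0, 0.003]
ft_force: [0.0, -0.5, -0.6]
gripper_width: 0.151
```

```bash
python3 go.py 475 -345 34 -10
```

```text
t 20.7667 pos [ 474.3 -344.1   36.3] F [ 0.03 -0.55 -0.61] w 0.151
now rows: shift [0.04 0.04 0.12] turn [ 0.07 -0.01  0.06] shift in target frame [0.04 0.04 0.12]
```

play_rows(
  steps=[
    [0,0,0,0,0,0.1,1],
    [0,0,0,0,0,0.1,1],
    [0,0,0,0,0,0,1],
  ],
)

```text
time: 21.02
eef_pos: [474.7, -344.5, 34.7]
ee_rot: [0.996, -0.085, 0.001, 0.003]
ft_force: [0.2, -0.4, -0.5]
gripper_width: 0.149
```

play_rows(
  steps=[
    [0,0,0,0,0,0.15,1],
    [0,0,0,0,0,0.1,1],
  ],
)

```text
time: 21.18
eef_pos: [475.0, -345.0, 33.9]
ee_rot: [0.996, -0.085, 0.002, 0.004]
ft_force: [-5.9, 5.3, 17.5]
gripper_width: 0.152
```

Contact (17 N up). I'll open the jaws and rise.

play_rows(
  steps=[
    [0,0,0,0,0,0,-0.3],
    [0,0,0,0,0,0,-0.3],
    [0,0,0,0,0,0,-0.3],
    [0,0,0,0,0,0,-0.3],
    [0,0,0,0,0,0,-0.3],
    [0,0,0,0,0,-0.4,-0.3],
    [0,0,0,0,0,-0.8,-1],
    [0,0,0,0,0,-1,-1],
    [0,0,0,0,0,-1,-1],
    [0,0,0,0,0,-1,-1],
    [0,0,0,0,0,-1,-1],
    [0,0,0,0,0,-1,-1],
  ],
)

```text
time: 22.18
eef_pos: [472.5, -341.9, 159.7]
ee_rot: [0.996, -0.085, -0.002, 0.001]
ft_force: [0.0, -0.7, -0.1]
gripper_width: 0.999
```

```bash
python3 go.py 477 -10.5 150 -94.5;python3 -c "
from seg import *
p,d=r.camera('scene');cv2.imwrite('pics/s8.png',cv2.resize(p[90:250,100:340],None,fx=3.3,fy=3.3))"
```

```text
t 22.1833 pos [ 472.5 -341.9  159.7] F [ 0.   -0.73 -0.1 ] w 0.999
now rows: shift [ -2.58 -16.37   0.46] turn [ 0.07  0.03 18.5 ] shift in target frame [-16.54   1.08   0.48]
```

View pics/s8.png

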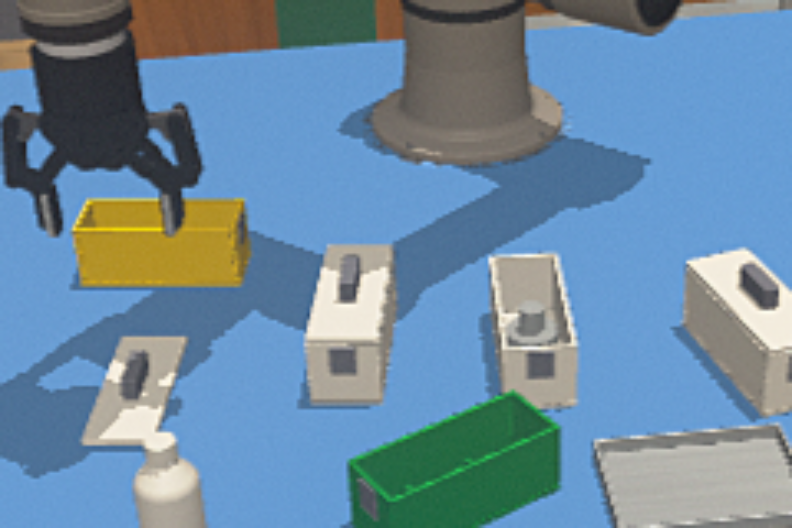

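The lid lies flat with its handle up (crop ~135,375), and the other two cases are shut. I'll go back over the middle case, then turn the wrist so the jaws work along its length.

play_rows(
  steps=[
    [0,0,0,0,-0.6,0,-1],
    [0,0,0,-0.1,-1,0,-1],
    [0,0,0,-0.1,-1,0,-1],
    [0,0,0,-0.1,-1,0,-1],
    [0,0,0,-0.1,-1,0,-1],
    [0,0,0,-0.2,-1,0,-1],
    [0,0,0,-0.2,-1,0,-1],
    [0,0,0,-0.2,-1,0,-1],
    [0,0,0,-0.2,-1,0,-1],
    [0,0,0,-0.2,-1,0,-1],
    [0,0,0,-0.2,-1,0,-1],
    [0,0,0,-0.2,-1,0,-1],
  ],
)

```text
time: 23.23
eef_pos: [474.9, -93.0, 161.0]
ee_rot: [0.996, -0.087, -0.001, 0.003]
ft_force: [0.8, 0.7, 1.1]
gripper_width: 1.001
```

```bash
python3 go.py 477 -10.5 150 85.5
```

```text
t 23.2333 pos [474.9 -93.  161. ] F [0.76 0.69 1.06] w 1.001
now rows: shift [-0.61 -4.08  0.53] turn [  0.03   0.07 -20.84] shift in target frame [ 4.12 -0.22  0.55]
```

play_rows(
  steps=[
    [0,0,-0.4,-0.2,-1,0,-1],
    [0,0,-0.8,-0.1,-1,0,-1],
    [0,0,-1,0,-0.9,0,-1],
    [0,0,-1,0,-0.5,0,-1],
    [0,0,-1,0,0,0,-1],
    [0,0,-1,0,0,0,-1],
    [0,0,-1,0,0,0,-1],
    [0,0,-1,0,0,0,-1],
    [0,0,-1,0,0,0,-1],
    [0,0,-1,0,0,0,-1],
    [0,0,-1,0,0,0,-1],
    [0,0,-1,0,0,0,-1],
  ],
)

```text
time: 24.23
eef_pos: [466.0, -5.6, 155.4]
ee_rot: [0.926, 0.377, -0.008, -0.004]
ft_force: [-0.9, 0.5, -0.1]
gripper_width: 1.001
```

```bash
python3 go.py 477 -10.5 150 85.5
```

```text
t 24.2333 pos [466.   -5.6 155.4] F [-0.9  0.5 -0.1] w 1.001
now rows: shift [0.22 0.56 0.26] turn [-0.22  0.08 -8.99] shift in target frame [-0.2   0.57  0.27]
```

play_rows(
  steps=[
    [-0.1,0,-1,0,0.2,0,-1],
    [-0.1,0,-1,0,0.2,0,-1],
    [0,0,-1,0,0.1,0,-1],
    [0,0,-1,0,0,0,-1],
    [0,0,-1,0,0,0,-1],
    [0,0,-1,0,0,0,-1],
    [0,0,-1,0,0,0,-1],
    [0,0,-0.8,0,0,0,-1],
    [0,0,-0.4,0,0,0,-1],
    [0,0,0,0,0,0,-1],
  ],
)

```text
time: 25.07
eef_pos: [465.7, -4.5, 150.8]
ee_rot: [0.742, 0.671, -0.008, -0.004]
ft_force: [0.5, 0.5, 0.2]
gripper_width: 1.0
```

```bash
python3 go.py 477 -10.5 120 85.5; python3 -c "
from seg import *
p,d=r.camera('scene');w=world(d,'scene')
np.save('s9.npy',d);cv2.imwrite('pics/s9.png',cv2.resize(p[110:240,200:330],None,fx=6,fy=4.6,interpolation=cv2.INTER_CUBIC))
"
```

```text
t 25.0667 pos [465.7  -4.5 150.8] F [0.47 0.52 0.18] w 1.0
now rows: shift [-0.23  0.62  1.53] turn [-0.22  0.08 -0.28] shift in target frame [-0.26  0.59  1.54]
```

View pics/s9.png

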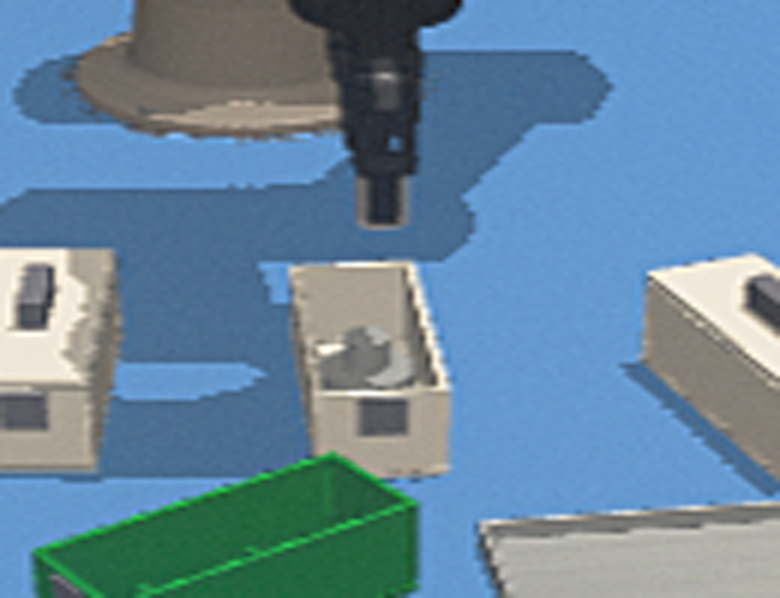

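```bash
python3 - <<'E'
from h import *
f=lambda x,y,z:P('scene',200+(x+.5)/6-.5,110+(y+.5)/4.6-.5,z)[:2].round(1)
q=[f(*a,60) for a in((290,266),(410,264),(450,390),(313,392))];print(q,np.mean(q,0));print(f(372,338,52))
E
```

```text
[array([408.6, -34. ]), array([416.7,  23.3]), array([559.9,  14.1]), array([551.1, -45.6])] [484.075 -10.55 ]
[486.5  -7.7]
```

play_rows(
  steps=[
    [-0.2,0.1,-0.2,-0.2,0.5,0.2,-0.4],
    [0,0,0,0,0,0.4,-0.4],
    [0,0,0,0,0,0.5,-0.4],
    [0,0,0,0,0,0.3,-0.4],
    [0,0,0,0,0,0,-0.4],
  ],
)

```text
time: 25.53
eef_pos: [473.1, -7.5, 120.2]
ee_rot: [0.739, 0.674, -0.001, -0.002]
ft_force: [-0.9, -0.3, -0.4]
gripper_width: 0.697
```

```bash
python3 go.py 478 -10.5 50 85.5
```

```text
t 25.5333 pos [473.1  -7.5 120.2] F [-0.87 -0.29 -0.35] w 0.697
now rows: shift [-0.13  0.27  3.51] turn [-0.05 -0.02 -0.17] shift in target frame [-0.13  0.26  3.51]
```

play_rows(
  steps=[
    [0,0,-0.15,-0.1,0.25,0.3,-0.4],
    [0,0,0,0,0,0.4,-0.4],
    [0,0,0,0,0,0.4,-0.4],
    [0,0,0,0,0,0.2,-0.4],
    [0,0,0,0,0,0,-0.4],
    [0,0,0,0,0,0,-0.4],
  ],
)

```text
time: 26.03
eef_pos: [477.4, -9.6, 90.8]
ee_rot: [0.735, 0.678, -0.001, -0.003]
ft_force: [-0.4, -0.2, -0.6]
gripper_width: 0.7
```

```bash
python3 go.py 478 -10.5 50 85.5; python3 -c "
from seg import *
p,d=r.camera('scene')
cv2.imwrite('pics/s10.png',cv2.resize(p[110:240,200:330],None,fx=6,fy=4.6,interpolation=cv2.INTER_CUBIC))
"
```

```text
t 26.0333 pos [477.4  -9.6  90.8] F [-0.36 -0.17 -0.56] w 0.7
now rows: shift [-0.05  0.05  2.04] turn [-0.08 -0.02 -0.02] shift in target frame [-0.04  0.03  2.04]
```

View pics/s10.png

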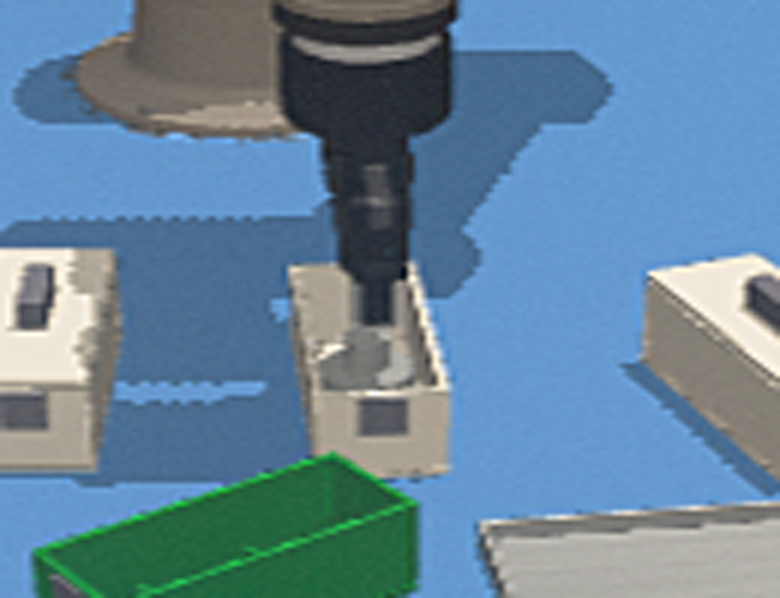

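The near finger (crop ~375,300) is centred between the long walls, over the post. I'll lower it.

play_rows(
  steps=[
    [0,0,0,-0.05,0.05,0.3,-0.4],
    [0,0,0,0,0,0.4,-0.4],
    [0,0,0,0,0,0.4,-0.4],
    [0,0,0,0,0,0.4,-0.4],
    [0,0,0,0,0,0.2,-0.4],
    [0,0,0,0,0,0.1,-0.4],
    [0,0,0,0,0,0,-0.4],
  ],
)

```text
time: 26.67
eef_pos: [478.4, -10.8, 51.4]
ee_rot: [0.735, 0.678, -0.001, -0.003]
ft_force: [0.4, 0.2, -0.3]
gripper_width: 0.702
```

```bash
python3 go.py 478 -10.5 50 85.5
```

```text
t 26.6667 pos [478.4 -10.8  51.4] F [ 0.41  0.22 -0.35] w 0.702
now rows: shift [ 0.01 -0.02  0.07] turn [-0.07 -0.02 -0.02] shift in target frame [ 0.01 -0.02  0.07]
```

play_rows(
  steps=[
    [0,0,0,0,0,0.05,0],
    [0,0,0,0,0,0,0.2],
    [0,0,0,0,0,0,0.5],
    [0,0,0,0,0,0,1],
    [0,0,0,0,0,0,1],
    [0,0,0,0,0,0,1],
    [0,0,0,0,0,0,1],
    [0,0,0,0,0,0,1],
  ],
  grip_force=60,
)

```text
time: 27.33
eef_pos: [478.2, -10.7, 50.5]
ee_rot: [0.735, 0.678, -0.001, -0.003]
ft_force: [0.5, 0.1, -1.7]
gripper_width: 0.23
```

```bash
python3 go.py 478 -10.5 50 85.5
```

```text
t 27.3333 pos [478.2 -10.7  50.5] F [ 0.48  0.13 -1.73] w 0.23
now rows: shift [ 0.01 -0.01  0.02] turn [-0.07 -0.02 -0.02] shift in target frame [ 0.01 -0.01  0.02]
```

play_rows(
  steps=[
    [0,0,0,0,0,-0.2,1],
    [0,0,0,0,0,-0.3,1],
    [0,0,0,0,0,-0.5,1],
    [0,0,0,0,0,-0.6,1],
    [0,0,0,0,0,-0.7,1],
    [0,0,0,0,0,-0.7,1],
    [0,0,0,0,0,-0.6,1],
    [0,0,0,0,0,-0.5,1],
    [0,0,0,0,0,-0.3,1],
    [0,0,0,0,0,0,1],
  ],
)

```text
time: 28.17
eef_pos: [477.4, -10.6, 144.8]
ee_rot: [0.735, 0.678, -0.002, -0.004]
ft_force: [-0.2, 0.2, -3.6]
gripper_width: 0.232
```

```bash
python3 go.py 675 86 135 85.5; python3 -c "
from seg import *
p,d=r.camera('scene')
cv2.imwrite('pics/s11.png',cv2.resize(p[90:240,200:350],None,fx=5,fy=4,interpolation=cv2.INTER_CUBIC))
"
```

```text
t 28.1667 pos [477.4 -10.6 144.8] F [-0.16  0.19 -3.58] w 0.232
now rows: shift [5.61 9.47 0.42] turn [-0.1  -0.03 -0.02] shift in target frame [5.59 9.47 0.49]
```

View pics/s11.png

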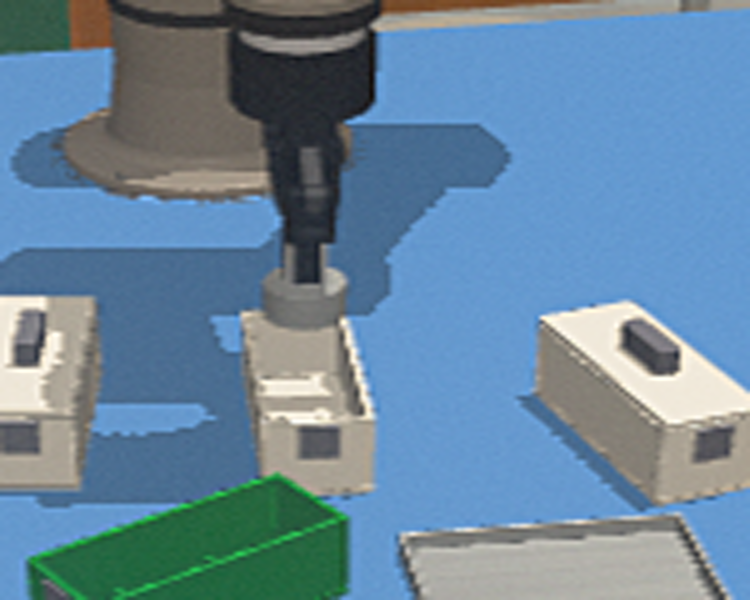

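The weight is in hand (3.6 N) and clear of the case. I'll carry it to the tray.

play_rows(
  steps=[
    [0,0,0,0.3,0.5,0,1],
    [0,0,0,0.5,0.9,0,1],
    [0,0,0,0.55,0.9,0,1],
    [0,0,0,0.55,0.9,0,1],
    [0,0,0,0.55,0.9,0,1],
    [0,0,0,0.55,0.9,0,1],
    [0,0,0,0.55,0.9,0,1],
    [0,0,0,0.55,0.9,0,1],
    [0,0,0,0.5,0.9,0,1],
    [0,0,0,0.5,0.8,0,1],
    [0,0,0,0.3,0.4,0,1],
    [0,0,0,0,0,0,1],
  ],
)

```text
time: 29.22
eef_pos: [664.1, 87.5, 127.4]
ee_rot: [0.736, 0.677, -0.01, -0.012]
ft_force: [-1.2, -0.2, -4.1]
gripper_width: 0.23
```

```bash
python3 go.py 675 86 100 85.5
```

```text
t 29.2167 pos [664.1  87.5 127.4] F [-1.25 -0.24 -4.11] w 0.23
now rows: shift [-0.03  0.59  1.35] turn [-0.4  -0.02 -0.05] shift in target frame [-0.03  0.55  1.37]
```

play_rows(
  steps=[
    [-0.2,0,0,0,0.3,0.2,1],
    [-0.2,0,0,0,0.2,0.5,1],
    [0,0,0,0,0,0.6,1],
    [0,0,0,0,0,0.5,1],
    [0,0,0,0,0,0.3,1],
    [0,0,0,0,0,0,1],
  ],
)

```text
time: 29.72
eef_pos: [670.7, 85.0, 77.5]
ee_rot: [0.736, 0.677, -0.002, -0.002]
ft_force: [-0.6, 0.3, -3.8]
gripper_width: 0.235
```

```bash
python3 go.py 675 86 50 85.5
```

```text
t 29.7167 pos [670.7  85.   77.5] F [-0.6   0.27 -3.84] w 0.235
now rows: shift [0.07 0.21 1.37] turn [-0.06  0.   -0.05] shift in target frame [0.07 0.21 1.38]
```

play_rows(
  steps=[
    [-0.05,0,0,0,0.2,0.3,1],
    [0,0,0,0,0,0.3,1],
    [0,0,0,0,0,0.3,1],
    [0,0,0,0,0,0.2,1],
    [0,0,0,0,0,0,1],
    [0,0,0,0,0,0,1],
  ],
)

```text
time: 30.22
eef_pos: [675.2, 83.9, 53.9]
ee_rot: [0.736, 0.677, 0.0, 0.0]
ft_force: [0.4, 0.5, -2.6]
gripper_width: 0.231
```

```bash
python3 go.py 675 86 50 85.5
```

```text
t 30.2167 pos [675.2  83.9  53.9] F [ 0.37  0.46 -2.63] w 0.231
now rows: shift [ 0.1  -0.02  0.19] turn [ 0.01  0.   -0.06] shift in target frame [ 0.1  -0.02  0.19]
```

play_rows(
  steps=[
    [0,0,0,0,0,0.15,1],
    [0,0,0,0,0,0.1,1],
    [0,0,0,0,0,0,1],
  ],
)

```text
time: 30.47
eef_pos: [675.8, 84.0, 49.5]
ee_rot: [0.736, 0.677, 0.001, 0.001]
ft_force: [0.2, 0.1, -3.3]
gripper_width: 0.231
```

play_rows(
  steps=[
    [0,0,0,0,0,0.1,1],
    [0,0,0,0,0,0.1,1],
  ],
)

```text
time: 30.63
eef_pos: [676.0, 84.0, 49.3]
ee_rot: [0.736, 0.677, 0.001, 0.002]
ft_force: [-7.6, 0.2, 10.4]
gripper_width: 0.229
```

Contact: the tray bears the weight with the gripper still around it. I'll hold briefly, release gently and rise.

play_rows(
  steps=[
    [0,0,0,0,0,0.05,1],
    [0,0,0,0,0,0.05,1],
  ],
)

```text
time: 30.8
eef_pos: [676.3, 84.0, 49.3]
ee_rot: [0.736, 0.677, 0.002, 0.002]
ft_force: [-3.2, 0.4, 3.3]
gripper_width: 0.229
```

play_rows(
  steps=[
    [0,0,0,0,0,0,0.3],
    [0,0,0,0,0,0,0],
    [0,0,0,0,0,0,-0.3],
    [0,0,0,0,0,0,-0.4],
    [0,0,0,0,0,0,-0.4],
    [0,0,0,0,0,0,-0.4],
  ],
)

```text
time: 31.3
eef_pos: [678.3, 84.1, 50.5]
ee_rot: [0.736, 0.677, 0.004, 0.004]
ft_force: [0.2, 0.2, -0.0]
gripper_width: 0.701
```

```bash
python3 go.py 675 86 200 85.5
```

```text
t 31.3 pos [678.3  84.1  50.5] F [ 0.22  0.2  -0.03] w 0.701
now rows: shift [ 0.08 -0.09 -7.47] turn [ 0.13 -0.   -0.05] shift in target frame [ 0.08 -0.17 -7.47]
```

play_rows(
  steps=[
    [0,0,0,0,0,-0.3,-0.4],
    [0,0,0,0,0,-0.6,-0.4],
    [0,0,0,0,0,-1,-0.4],
    [0,0,0,0,0,-1,-0.4],
    [0,0,0,0,0,-1,-0.4],
    [0,0,0,0,0,-1,-0.4],
    [0,0,0,-0.5,-0.4,-1,-0.4],
    [0,0,0,-1,-0.8,-1,-0.4],
    [0,0,0,-1,-0.8,-0.5,-0.4],
    [0,0,0,-1,-0.8,0,-0.4],
    [0,0,0,-1,-0.8,0,-0.4],
    [0,0,0,-1,-0.8,0,-0.4],
  ],
)

```text
time: 32.3
eef_pos: [579.8, -17.8, 215.8]
ee_rot: [0.733, 0.68, 0.008, 0.008]
ft_force: [0.3, -0.1, -0.4]
gripper_width: 0.701
```

play_rows(
  steps=[
    [0,0,0,-1,-0.6,0,-0.4],
    [0,0,0,-1,-0.6,0,-0.4],
    [0,0,0,-1,-0.5,0,-0.4],
    [0,0,0,-1,-0.5,0,-0.4],
    [0,0,0,-1,-0.3,0,-0.4],
    [0,0,0,-1,0,0,-0.4],
    [0,0,0,-1,0,0,-0.4],
    [0,0,0,-1,0,0,-0.4],
    [0,0,0,-1,0,0,-0.4],
    [0,0,0,-1,0,0,-0.4],
    [0,0,0,-1,0,0,-0.4],
    [0,0,0,-0.5,0,0,-0.4],
  ],
)

```text
time: 33.3
eef_pos: [505.2, -255.2, 233.2]
ee_rot: [0.734, 0.679, 0.012, 0.018]
ft_force: [-0.8, -0.7, -0.1]
gripper_width: 0.697
```

```bash
python3 -c "
from seg import *
print(r.get_obs()['eef_pos'])
p,d=r.camera('top');show(d,[(145,170,190,245),(220,185,262,260),(278,200,322,273)],50,95)
cv2.imwrite('pics/t9.png',p)
p,d=r.camera('scene');cv2.imwrite('pics/s12.png',cv2.resize(p[90:280,100:400],None,fx=2.6,fy=2.6,interpolation=cv2.INTER_CUBIC))"
```

```text
[ 505.24012371 -255.18843438  233.15713176]
1423 c [516.7 174. ] sz [153.9  60. ] ang 11.5 mean [515.7 172.5  66.6]
289 c [476.7  -9.5] sz [ 60.3 153.4] ang 85.6 mean [476.8  -8.9  58.6]
1278 c [ 442.9 -158.5] sz [ 60.1 153.3] ang 79.5 mean [ 449.2 -156.7   66.6]
```

View pics/t9.png

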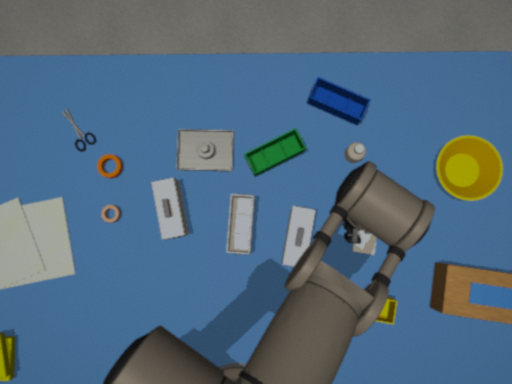

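View pics/s12.png

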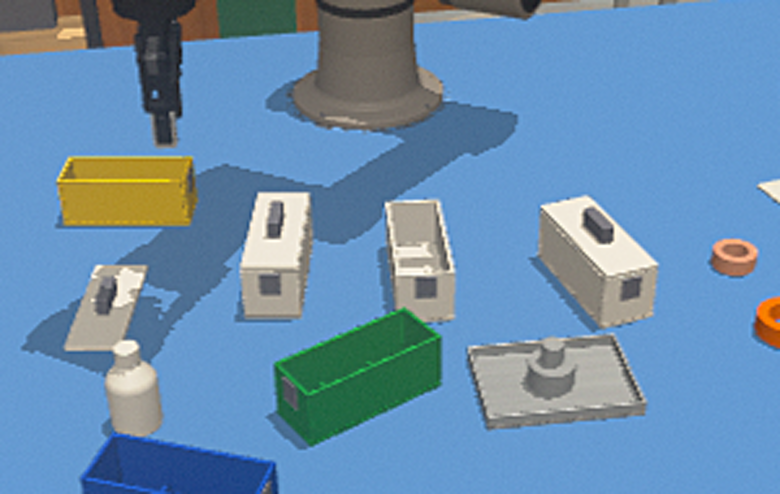

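The weight stands upright in the tray: top view (206,150), scene crop (551,372). The lid lies flat at crop (107,305). The left and right cases are shut, all three are within 3 mm of their start positions, and the arm is clear of everything. I'll let the arm settle, then hand in.

play_rows(
  steps=[
    [0,0,0,0,0,0,-0.4],
    [0,0,0,0,0,0,-0.4],
    [0,0,0,0,0,0,-0.4],
  ],
)

```text
time: 33.65
eef_pos: [505.5, -251.9, 233.5]
ee_rot: [0.734, 0.679, 0.013, 0.017]
ft_force: [-0.8, 0.9, 0.0]
gripper_width: 0.701
```

```bash
python3 -c "
from h import *
print(r.get_obs()['ft_force'],r.get_obs()['time']);print(r.sign_off())"
```

```text
[-0.83888652  0.87222032  0.03466242] 33.65
the job is handed in; nothing more can be done
None
```

I handed the job in at 33.65 s of the 72 s allowed; `sign_off` gave no verdict.

- **Hefting:** I lifted the cases left, middle, right, each about 30 mm and still shut. The wrist read about 2.1 N, 5.6 N and 1–2.4 N, so the middle case was the heavy one.
- **Opening:** I laid the middle lid flat on the bench at about (475, −345) mm, handle up. I then gripped the weight by its post and lowered it into the tray until the wrist force rose to about 10 N upward. Only then did I open the jaws.
- **Last checks:** The final pictures show the weight upright in the tray and the left and right cases shut. All three cases are upright and within about 3 mm of where they started. The arm is well clear, with almost no force at the wrist.
- **Disagreements:**
    - The scene camera put the middle case's x about 7 mm farther out than the top camera did. I went with the top camera, and the grasp held.
    - The right case's force reading was noisy, but still far below the middle case's.

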